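# Set up the stockroom display stand

## Task

Get the display stand ready: pull its slotted upright all the way up to the stop, then flip the cam lever down over centre so that the upright is clamped. Then hook the two claws of the clawed white shelf into the upright's two slots and press the shelf down fully home, so that the spring catch snaps out over the shelf's back plate; let go and leave the upright fully up, clamped, and the other things on the table where they are.

Things in the scene. Friction and masses are not known exactly. Their poses are not given: they have to be found in the camera images.
- stand: fixed telescopic stand: dark 150 x 150 x 12 mm foot, a dark square sleeve on it with a black 54 x 62 mm (x, y) clamp collar whose top is 140 mm above the table. Origin on the table under the sleeve's axis; its -x side is the front, with the slots; +y is the lever side.
- upright (a joint): the upright's travel in m: 0 fully down, 0.090 fully up against a stop. It starts 0 to 30 mm up. It is stiff: lifting takes about 10 N, it stays where it is left, but while unclamped it sinks under a push of some 4 N from above. Once clamped it withstands about 25 N or more from above.
- upright_top (a point): centre of the top face of the aluminium upright with a thin black cap, a square tube 34 mm deep (stand x) by 40 mm wide (stand y) that stands out of the collar; the top is 217 mm above the table when fully down, 307 mm when fully up. Axes as the stand's. The tube can be gripped across its 40 mm from above.
- upright_seat (a point): front face of the upright (x points into it, z up), middle line, 107 mm below the top: where shelf_back must come, axes alike, when the shelf is home. Two slots 11 mm wide, 26 mm tall lie on the middle line: lower edges 20 and 60 mm above this point. The slotted wall is 5 mm thick, hollow for 26 mm behind.
- catch (a joint): spring catch, a 10 mm thick, 18 mm wide round-nosed bar across the upright's front face, 92 mm above upright_seat. 0: standing out 5 mm; grows (m, to 0.006) as it is pushed in, taking about 4 to 7 N. It springs out again above the top edge of the shelf's back plate once the shelf is home.
- cam_lever (a joint): cam lever angle in rad: 0 open, pointing to the stand's +y and 45 degrees upward; it swings downward as it grows, level at 0.79, over centre at 1.2, clamped at the stop at 1.5, pointing 41 degrees below level. Starts at 0 to 0.25. Push it down from above, up to 15 N at 55 to 80 mm from the pivot; before 1.1 it springs back, past 1.2 it snaps on and stays.
- lever_pivot (a point): the cam lever's hinge axis (along the stand's x), on the stand's +y side, 36 mm from the axis and 125 mm above the table.
- lever_tip (a point): free end of the cam lever, a plain steel paddle 24 mm wide, 6 mm thick, its end 115 mm from the pivot.
- shelf: the clawed white steel shelf, about 0.25 kg, standing on its deck (130 x 80 x 5 mm, 16 mm high front lip) on the table. At the deck's +x end an upright back plate, 40 mm wide, 5 mm thick, its top 85 mm above the underside. Origin: underside, on the middle line, 45 mm from the plate's rear face; x points to the claws, z up.
- shelf_rib (a point): top of the shelf's grip rib over the shelf's origin, where the shelf balances, 72 mm above the underside: an upright rib 14 mm thick (y) on the middle line, running 75 mm from the back plate towards -x. Grip it across y from above, with the grasp 12 to 17 mm below its top.
- shelf_back (a point): rear face (+x side) of the shelf's back plate, middle line, level with the underside; axes as the shelf's. To mount: hold it 10 to 16 mm (best 13) above home with claws before the slots, push against the upright till the plate meets its face (pushing in the catch), then press down 13 mm (10 to 15 N). Let go earlier, it is pushed out and falls.
- shelf_claw (a point): lower of the shelf's two claws, where it leaves the plate's rear face: underside of its tongue, 20 mm above shelf_back; the other is 40 mm higher. Each tongue is 14 mm long, 5 mm wide, 10 mm high; its outer 7 mm carries a lip hanging 10 mm further down, leaving a 7 mm gap to the plate. Home, the tongues rest on the slots' lower edges.
- bookend: bystander: white L-shaped bookend without claws or rib, 120 x 90 mm foot, 133 mm tall plate at its +x end; origin under the foot's centre. It may stand left or right, the shelf on the other side.
- tape_roll: bystander: cardboard-coloured ring, 90 mm across, 48 mm high, origin under its centre
- polish_tin: bystander: flat black tin with a steel lid, 72 mm across, 24 mm high, origin under its centre
- cream_jar: bystander: small glass jar with black cap, 50 mm across, 50 mm high, origin under its centre
- shoe_brush: bystander: long brush with wooden handle lying on the table, origin under its middle
- small_shoebox: bystander: child's shoe box, 110 x 190 x 80 mm, origin under its centre
- shoe_tree: bystander: wooden shoe tree with a steel rod, about 220 mm long, 40 mm high, origin under its middle
There are look-alikes about, which are no part of the job. What is shaped like the stand but purple is not meant.

How it is judged (in metres and radians):
On the way, in this order (a step that is already met when the one before it is completed fails the run):
1. the upright is raised to its stop (value of joint upright above 0.084 m), for 0.2 s.
2. then the cam lever is flipped over centre, the upright still up (value of joint upright above 0.084 m and value of joint cam_lever above 1.35 rad), for 0.2 s.
3. then the shelf is hooked in and pressed fully home, the upright still up and clamped (all of step 2 and z of shelf_back in the frame of upright_seat between -0.004 and 0.003 m and x of shelf_back in the frame of upright_seat between -0.005 and 0.003 m and y of shelf_back in the frame of upright_seat between -0.006 and 0.006 m and angle between shelf's own z axis and vertical below 0.12 rad and value of joint catch below 0.002 m), for 0.2 s.
At the end, for the whole second after the job is handed in: the upright is up (within 6 mm of its stop), the cam lever is past 1.35 rad, and the shelf hangs at rest in the slots with shelf_back at upright_seat (height within 3 mm above or 4 mm below, 5 mm out, 3 mm in, 6 mm sideways), tilted less than 0.12 rad, the spring catch out (below 2 mm) (all of step 3 and linear speed of shelf below 0.02 m/s); the robot touches nothing.
It fails at once if a bystander is pushed more than 40 mm from its place (distance of any of bookend, tape_roll, polish_tin, cream_jar, shoe_brush, small_shoebox, shoe_tree from where it was at the start of the episode above 0.04 m).
It also fails if it takes over 61 s, if anything falls off the work surface, if the arm or the gripper's body presses on something with over 40 N, if the wrist force passes 120 N, or if a joint passes its speed limit or range.

## Robot

A 6-joint arm with a two-finger parallel gripper is mounted at the origin on the work surface. World frame = base frame: x ahead of the robot, y to its left, z up, the work surface at z = 0. Lengths are in mm, angles in rad, forces in N, time in s.
With the tool pointing down it reaches from about 350 to 975 mm from the base axis. Payload 7.1 kg.
Tool frame: the origin (TCP) lies midway between the tips of the shut fingers; the grasp point (between the pads) lies 19 mm behind it (ctrl.grasp_offset is the distance from the TCP to the grasp point, in mm); z points along the fingers, y is the line along which they close (so a half turn about z gives the same grasp; the last joint's range is limited). The gripper opens to 88 mm and grips with 3 to 60 N. Pads are 20 mm wide; open, the fingers measure 115 mm over their backs; the gripper's body (75 mm by 178 mm) begins 61 mm behind the grasp point.
Start: joints at [1.208, 0.423, 1.63, -0, 1.089, -0.019], TCP at [210.635, 588.42, 222.675] pointing down, gripper open.
Joint ranges: [-3, 3], [-0.9, 2.11], [0.09, 2.58], [-1.31, 4.45], [0.11, 2.69], [-2.54, 2.54]. Speed limits (rad/s): [2.39, 2.39, 3.01, 3.14, 3.14, 3.14].

## Interface

Orientations are given as a rotation vector (axis times angle).
In Python, from workcell import ctrl gives the robot as it stands. The module is installed in compiled form; this text tells all that it offers.
- The arm moves only by the tool servo_tool, never from a script. Its argument "rows" is a list of rows, each a list of 7 numbers: the turn, a rotation vector about the tool's x, y, z as a fraction of full scale, then the shift along the tool's x, y, z as a fraction of full scale, then the finger opening in mm, from 0 to 87.8. A call has 1 to 10 rows; each row is the pose to reach, as a shift and turn from the pose commanded when the call began, along the tool's axes at that moment; what a row does not reach only later rows make up. Full scale, the value 1, is 20 cm for a shift and 1.5 rad for a turn. A row lasts 1/8 s, in which the tool goes at most 62.5 mm and 10.7 degrees, less where a joint would pass 70% of its speed; a pose out of reach is approached as far as the arm can. A call with a number of a shift or a turn outside -1 to 1 is refused whole. A call with a gripper value outside its range is refused whole. The fingers move at their own pace and stop on an object; the grip force is fixed at half the most. Time passes only in rows, so rows that repeat a pose let the fingers close. It gives the time, the measured TCP pose, the force, the opening and the grip force at its end, in the units of the state.
- ctrl.get_obs(): the state, without advancing time (a new reading comes with each control period).
- ctrl.get_image(name): name is "scene" or "top" or "wrist"; returns (picture, depth): 400x640x3 uint8, red, green, blue; 400x640 float32, mm along the optical axis (not along the pixel's ray), 0 where there is no reading.
- ctrl.camera_info(name): a dict with "intrinsics" (3x3 intrinsics, pixels), "k1" (the pictures are not rectified: a ray, as slopes to the right and down, at radius r is drawn at 1 + k1 r^2 times it, then the intrinsics apply), "R" (3x3) and "t" (3): a world point X has camera coordinates R X + t. Camera axes: x right, y down, z forward; pixel columns grow to the right and rows downward; lengths in mm; the calibration is good to about 2 mm. A picture is of the moment at which its call begins: read the wrist's pose just before it. camera_info takes no time and is no camera call; for the wrist camera it gives the pose at the moment of the call.
- ctrl.close_job(): hands the job in; it is judged then, once.
The state is a dict: "t": time; "qpos": joint angles; "qvel": joint speeds; "joint_torque": joint torques, N m; "ee_pos": TCP position; "orientation": TCP orientation; "ft_force": force on the tool from outside, world axes, zero at the start; "moment": the same for the moment, N m; "width": finger opening in mm; "grasp_force": force on a finger pad.
Only numpy, scipy, OpenCV 4.12 (cv2) and the standard library are available. Lean on these libraries where they do the work, as an engineer would, in place of code of your own. Each camera call takes 0.05 s, during which the arm holds its last target. There are 200 camera calls.

## Working session

There is one attempt and no reset: what is moved stays moved. The work goes in short steps, Python scripts to look and compute and a tool call to move; the robot and the scene stay as the last step left them, time stands still between calls to the robot, and variables do not carry over. Pictures are saved under pics/ and viewed, at most 10 in all, crops included, and the job is handed in when it is done.

Besides the shell and the picture viewer there is one more tool, called after "Emit:" as a command line: name --pt "numbers of a row" for each row, then --argument value for the rest. servo_tool: Moves the arm, as the interface text tells. Its arguments: {"type":"object","properties":{"rows":{"type":"array","items":{"type":"array","items":{"type":"number"}}}},"required":["rows"]}

```bash
mkdir -p pics; cat > h.py <<'E'
import numpy as np, cv2
from workcell import ctrl
from scipy.spatial.transform import Rotation as Rn
def cloud(name):
    ci=ctrl.camera_info(name); im,d=ctrl.get_image(name)
    K=np.array(ci["intrinsics"]);R=np.array(ci["R"]);t=np.array(ci["t"]).ravel()
    v,u=np.mgrid[0:400,0:640].astype(float)
    p=cv2.undistortPoints(np.stack([u.ravel(),v.ravel()],1)[:,None],K,np.array([ci["k1"],0,0,0,0.]))[:,0]
    z=d.ravel(); c=np.c_[p*z[:,None],z]
    X=((c-t)@R).reshape(400,640,3); X[d==0]=np.nan
    return im,d,X
def save(im,fn): cv2.imwrite(fn,cv2.cvtColor(im,cv2.COLOR_RGB2BGR))
E
python3 - <<'E'
from h import *
a=[]
for n in("scene","top"):
    im,d,X=cloud(n); np.savez("pics/"+n,im=im,X=X); a.append(im)
    ci=ctrl.camera_info(n);print(n,ci["k1"],(-np.array(ci["R"]).T@np.array(ci["t"]).ravel()).round())
save(cv2.resize(np.vstack(a),(480,600)) if 0 else a[0],"pics/s0.png");save(a[1],"pics/t0.png")
o=ctrl.get_obs();print(o["t"],o["ee_pos"],Rn.from_rotvec(o["orientation"]).as_matrix().round(3))
E
```

```text
scene 0.011923008698559107 [1279. -511. 1224.]
top -0.06044946235296639 [ 402.   19. 1523.]
0.1 [210.46114168 587.97254386 221.98438924] [[-0.941  0.337 -0.   ]
 [ 0.337  0.941 -0.001]
 [ 0.    -0.001 -1.   ]]
```

View pics/s0.png

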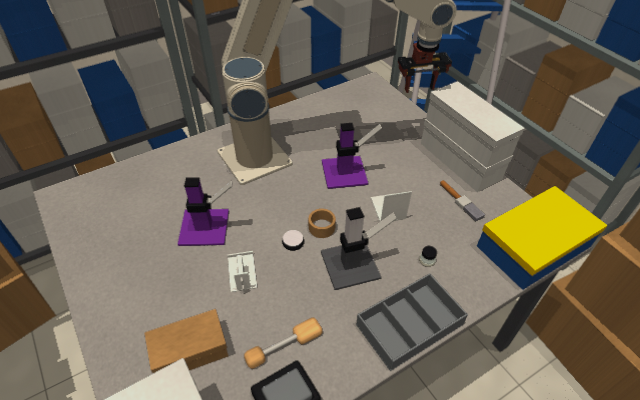

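View pics/t0.png

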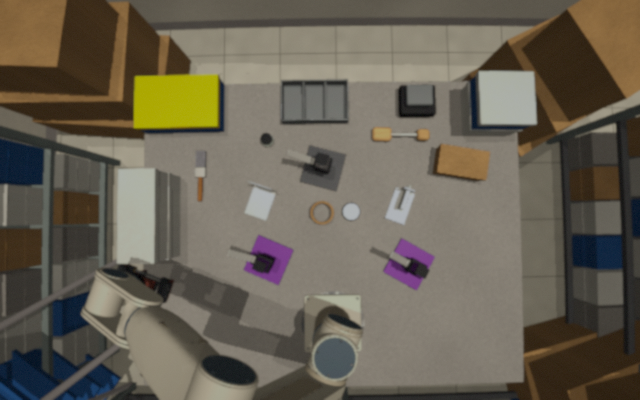

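The scene view shows the dark stand at about (350,240) and the shelf at (242,270). In the top view they are at (322,165) and (401,205), with the lever pointing to +y. The purple stands are the decoys. Next I measure the stand, lever and shelf from depth.

```bash
python3 - <<'E'
from h import *
T=np.load("pics/top.npz");S=np.load("pics/scene.npz")
t=T["X"];ti=T["im"].astype(int);s=S["X"];si=S["im"].astype(int)
def rect(P,n):
    r=cv2.minAreaRect(P[:,:2].astype(np.float32)); print(n,len(P),np.round(r[0],1),np.round(r[1],1),round(r[2],1),"z",P[:,2].min().round(1),np.median(P[:,2]).round(1),P[:,2].max().round(1))
def win(X,u0,u1,v0,v1): m=np.zeros(X.shape[:2],bool); m[v0:v1,u0:u1]=1; return m
w=win(t,270,360,135,200); z=t[...,2]
rect(t[w&(z>7)&(z<16)&(ti.sum(2)<300)],"foot")
for a,b in((125,150),(200,320)):
    m=w&(z>a)&(z<b); rect(t[m],f"{a}-{b}")
v=s[win(s,315,400,195,290)]; v=v[np.isfinite(v).all(1)]
rect(v[(v[:,2]>205)&(v[:,2]<320)],"scene upr")
zz=v[v[:,2]>200]; print(np.percentile(zz[:,2],[50,80,90,95,99]))
rect(v[(v[:,2]>8)&(v[:,2]<15)],"scene foot")
# shelf
w=win(t,375,425,180,230)
for a,b in((3,10),(12,20),(55,76),(78,92)): 
    P=t[w&(z>a)&(z<b)]
    if len(P)>2: rect(P,f"shelf {a}-{b}"); print(P.mean(0).round(1), cv2.fitLine(P[:,:2].astype(np.float32),2,0,.01,.01).ravel().round(3))
v=s[win(s,220,265,245,300)]; v=v[np.isfinite(v).all(1)]
for a,b in((3,9),(64,76),(79,90)):
    P=v[(v[:,2]>a)&(v[:,2]<b)]
    if len(P)>2: rect(P,f"scene shelf {a}-{b}")
np.set_printoptions(linewidth=200)
# crops
A=cv2.resize(T["im"][130:235,270:430],None,fx=5,fy=5,interpolation=2)
save(A[:525,:800],"pics/c1.png")
E
```

```text
foot 790 [609.3  63.4] [216.6 148.4] 74.9 z 7.0 12.6 16.0
125-150 185 [578.8 111.2] [ 76.5 243.1] 15.6 z 125.1 140.1 149.7
200-320 170 [612.7  79.6] [144.6  39.8] 73.7 z 200.7 247.8 255.5
scene upr 330 [603.5  33.1] [44.8 38.4] 76.2 z 205.3 244.2 254.1
[240.9897679  249.57238111 250.56003324 251.65114605 252.86531076]
scene foot 1117 [537.1 115.8] [300.1 355.7] 67.6 z 8.0 12.4 15.0
shelf 3-10 939 [ 453.6 -269.5] [193.7 192.1] 89.2 z 3.0 5.5 10.0
[ 451.8 -268.5    5.7] [   0.724   -0.69   451.791 -268.536]
shelf 12-20 51 [ 446.5 -245.4] [157.2 100.8] 22.6 z 12.1 14.6 19.6
[ 427.3 -252.1   15.1] [ 9.98000e-01 -6.70000e-02  4.27291e+02 -2.52078e+02]
shelf 55-76 90 [ 476.6 -283.4] [38. 91.] 79.3 z 55.2 71.8 76.0
[ 475.4 -276.1   70. ] [ 9.35000e-01 -3.55000e-01  4.75385e+02 -2.76106e+02]
shelf 78-92 18 [ 487.  -291.8] [59.4 36. ] 4.0 z 78.3 86.0 90.4
[ 503.7 -288.9   85.6] [ 8.67000e-01  4.99000e-01  5.03680e+02 -2.88889e+02]
scene shelf 3-9 862 [ 447.2 -267.4] [141.4 212.3] 62.7 z 3.0 5.1 9.0
scene shelf 64-76 116 [ 483.8 -272.3] [38.  92.7] 60.0 z 64.5 71.9 75.9
scene shelf 79-90 45 [ 507.3 -284.9] [33.5 35.9] 39.3 z 79.0 84.9 89.8
```

View pics/c1.png

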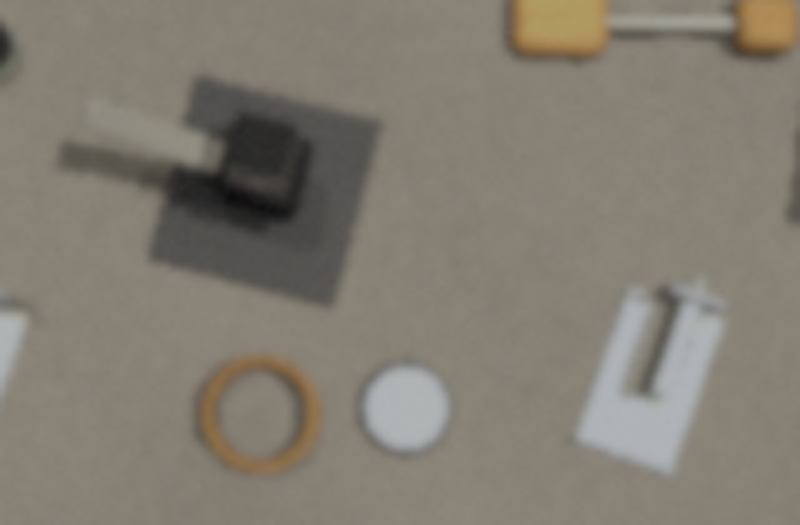

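The crop shows the foot corners at (200,78), (380,122), (332,305) and (150,260), and the shelf deck with its rib and back plate at the upper right. I'll cast these onto their planes.

```bash
cat >> h.py <<'E'
def cast(name,uv,z,ci=None):
    ci=ci or ctrl.camera_info(name); K=np.array(ci["intrinsics"]);R=np.array(ci["R"]);t=np.array(ci["t"]).ravel()
    p=cv2.undistortPoints(np.array(uv,float).reshape(-1,1,2),K,np.array([ci["k1"],0,0,0,0.]))[:,0]
    r=np.c_[p,np.ones(len(p))]@R; c=-R.T@t
    return c+r*((z-c[2])/r[:,2])[:,None]
def togo(target,yaw):  # shift/turn in tool axes (fractions); yaw = direction of tool y in world
    o=ctrl.get_obs(); R=Rn.from_rotvec(o["orientation"]).as_matrix(); 
    d=R.T@(np.array(target)-o["ee_pos"])
    y=np.array([np.cos(yaw),np.sin(yaw),0]); G=np.c_[np.cross(y,[0,0,-1]),y,[0,0,-1]]
    rv=Rn.from_matrix(R.T@G).as_rotvec()
    print("turn",(rv/1.5).round(4),"shift",(d/200).round(4),"mm",d.round(1))
E
python3 - <<'E'
from h import *
c=lambda L:np.array(L)/5.-.4+[270,130]
F=cast("top",c([(200,78),(380,122),(332,305),(150,260)]),12); print(F.round(1),F.mean(0))
print("sides",np.linalg.norm(np.diff(F[[0,1,2,3,0]],axis=0),axis=1).round(1))
e=(F[0]+F[3]-F[1]-F[2])/2; print("stand y dir deg",np.degrees(np.arctan2(e[1],e[0])));e=(F[0]+F[1]-F[2]-F[3])/2; print("x dir",np.degrees(np.arctan2(e[1],e[0])))
D=cast("top",c([(633,285),(722,300),(672,472),(577,437)]),5);print(D.round(1)); print(np.linalg.norm(np.diff(D[[0,1,2,3,0]],axis=0),axis=1).round(1)); e=D[0]+D[1]-D[2]-D[3]; print("shelf xdir",np.degrees(np.arctan2(e[1],e[0])))
for n,b,zr in (("top",(375,425,180,230),(66,76)),("scene",(220,265,245,300),(66,76)),("top",(290,360,135,200),(243,256)),("scene",(330,380,195,235),(243,256))):
    X=np.load(f"pics/{n}.npz")["X"][b[2]:b[3],b[0]:b[1]].reshape(-1,3); P=X[(X[:,2]>zr[0])&(X[:,2]<zr[1])]
    m=np.median(P,0); l=cv2.fitLine(P[:,:2].astype(np.float32),2,0,.01,.01).ravel()
    P=P[np.linalg.norm(P[:,:2]-m[:2],axis=1)<60]; print(n,len(P),m.round(1),np.percentile(P,[3,97],axis=0).round(1).tolist(),np.degrees(np.arctan2(l[1],l[0])).round(1))
togo([510,85,330],np.radians(76.5))
E
```

```text
[[689.9  79.8  12. ]
 [653.3 -60.9  12. ]
 [510.1 -21.3  12. ]
 [547.  120.2  12. ]] [600.09845031  29.45114726  12.        ]
sides [145.4 148.6 146.3 148.5]
stand y dir deg 75.38986985214903
x dir -15.611046462231236
[[ 523.5 -257.7    5. ]
 [ 510.9 -327.4    5. ]
 [ 376.9 -285.2    5. ]
 [ 405.1 -211.4    5. ]]
[ 70.9 140.6  79.  127.1]
shelf xdir -19.321084618439613
top 73 [ 474.9 -274.6   73. ] [[434.7, -293.2, 67.1], [511.9, -259.5, 75.7]] -20.5
scene 109 [ 480.7 -276.2   72.1] [[439.4, -299.7, 67.3], [519.9, -260.2, 75.4]] -19.7
top 133 [600.6  29.7 248.4] [[581.3, 9.8, 243.8], [618.5, 49.5, 253.8]] 78.3
scene 170 [605.4  30.9 249.3] [[585.0, 10.7, 244.2], [622.2, 52.0, 252.7]] -87.0
turn [-0.0009 -0.0001 -0.0721] shift [-2.2577 -1.8636 -0.5376] mm [-451.5 -372.7 -107.5]
```

Emit:
servo_tool --pt "0 0 0 -1 -0.7 -0.6 87.8" --pt "0 0 0 -1 -0.7 -0.6 87.8" --pt "0 0 0 -1 -0.7 -0.6 87.8" --pt "0 0 0 -1 -0.7 -0.6 87.8" --pt "0 0 0 -1 -0.7 -0.6 87.8"

```text
t: 0.72
ee_pos: [353.3, 387.5, 344.2]
orientation: [0.541, 3.093, 0.003]
ft_force: [-0.1, 0.3, -0.6]
width: 87.7
grasp_force: 0.0
```

Emit:
servo_tool --pt "0 0 -0.09 -1 -0.7 0 87.8" --pt "0 0 -0.09 -1 -0.7 0 87.8" --pt "0 0 -0.09 -1 -0.7 0 87.8" --pt "0 0 -0.09 -1 -0.7 0 87.8" --pt "0 0 -0.09 -1 -0.7 0 87.8"

```text
t: 1.35
ee_pos: [494.1, 187.8, 341.7]
orientation: [-0.334, -3.123, 0.001]
ft_force: [-0.1, 0.4, -1.1]
width: 88.3
grasp_force: 0.0
```

```bash
python3 - <<'E'
from h import *
o=ctrl.get_obs(); print(o["t"],o["ee_pos"]); 
ci=ctrl.camera_info("wrist");R=np.array(ci["R"]);c=-R.T@np.array(ci["t"]).ravel()
Rt=Rn.from_rotvec(o["orientation"]).as_matrix(); print("cam in tool",(Rt.T@(c-o["ee_pos"])).round(1),"\n",(Rt.T@R.T).round(3)); print(ci["intrinsics"])
togo([600,29.5,330],np.radians(75))
E
```

```text
1.35 [494.13436192 187.79301246 341.71292562]
cam in tool [  72.5   -0.3 -162.2] 
 [[-0.001 -0.963 -0.269]
 [ 1.    -0.001 -0.   ]
 [-0.    -0.269  0.963]]
[[349.07149374   0.         321.18282015]
 [  0.         349.07149374 199.8791728 ]
 [  0.           0.           1.        ]]
turn [-0.0006 -0.0007  0.0323] shift [-0.6849 -0.6614  0.0584] mm [-137.  -132.3   11.7]
```

Emit:
servo_tool --pt "0 0 0.032 -0.685 -0.66 0 87.8" --pt "0 0 0.032 -0.685 -0.66 0 87.8" --pt "0 0 0.032 -0.685 -0.66 0 87.8" --pt "0 0 0.032 -0.685 -0.66 0 87.8" --pt "0 0 0.032 -0.685 -0.66 0 87.8"

```text
t: 1.98
ee_pos: [598.9, 33.8, 341.8]
orientation: [-0.402, -3.114, -0.001]
ft_force: [0.2, 0.2, -0.2]
width: 87.8
grasp_force: 0.0
```

```bash
python3 - <<'E'
from h import *
o=ctrl.get_obs(); print(o["t"],o["ee_pos"])
im,d,X=cloud("wrist"); np.savez("pics/w1",im=im,X=X); save(im,"pics/w1.png")
P=X[(X[...,2]>238)&(X[...,2]<262)&(np.hypot(X[...,0]-600,X[...,1]-30)<45)]
print(len(P),np.median(P,0).round(1)); r=cv2.minAreaRect(P[:,:2].astype(np.float32)); print(r, np.percentile(P[:,2],[2,10,50,90,98]).round(1))
E
```

```text
1.975 [598.92941299  33.76576255 341.81225042]
2447 [601.7  31.4 247.6]
((602.7180786132812, 31.2882080078125), (41.20050811767578, 35.831626892089844), 74.86016845703125) [243.5 246.6 247.6 248.4 249. ]
```

View pics/w1.png

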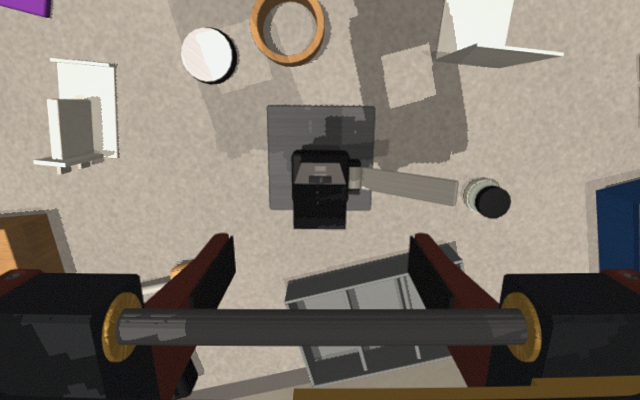

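The wrist view shows the black-capped upright at (320,195) and the lever to its right, ending near (458,192). The jar just past it sits at (490,200). The upright axis is at about (602,31), yaw −15°, with the top at 247.6 mm.

```bash
python3 - <<'E'
from h import *
togo([602,31,213],np.radians(75))
X=np.load("pics/w1.npz")["X"]
# lever points: in stand frame
a=np.radians(-15); ex=np.array([np.cos(a),np.sin(a)]);ey=np.array([-np.sin(a),np.cos(a)])
P=X[:,:, :2]-[602,31]; sx=P@ex; sy=P@ey; z=X[...,2]
m=(np.abs(sx)<15)&(sy>45)&(sy<130)&(z>130)&(z<230)
l=cv2.fitLine(np.c_[sy[m],z[m]].astype(np.float32),2,0,.01,.01).ravel(); print("lever",m.sum(),l,sy[m].max(),z[m].max(),np.degrees(np.arctan(l[1]/l[0])),"sx",np.percentile(sx[m],[2,98]))
m=(z>35)&(z<65)&(sy>100)&(sy<200)&(np.abs(sx)<60); print("jar sx,sy",np.median(sx[m]),np.median(sy[m]))
E
```

```text
turn [ 0.0001 -0.001   0.0042] shift [-0.0208 -0.0114  0.6454] mm [ -4.2  -2.3 129.1]
lever 2334 [  0.76579344   0.6430866   87.80886    171.76884   ] 125.61295305801872 201.69098560182047 40.022366 sx [-10.35395063  12.69946154]
jar sx,sy nan nan
  return _methods._mean(a, axis=axis, dtype=dtype,
  ret = ret.dtype.type(ret / rcount)
```

Emit:
servo_tool --pt "0 0 0.004 -0.021 -0.011 0.3 87.8" --pt "0 0 0.004 -0.021 -0.011 0.6 87.8" --pt "0 0 0.004 -0.021 -0.011 0.645 87.8" --pt "0 0 0.004 -0.021 -0.011 0.645 87.8" --pt "0 0 0.004 -0.021 -0.011 0.645 40" --pt "0 0 0.004 -0.021 -0.011 0.645 20" --pt "0 0 0.004 -0.021 -0.011 0.645 20" --pt "0 0 0.004 -0.021 -0.011 0.645 20" --pt "0 0 0.004 -0.021 -0.011 0.645 20"

```text
t: 3.15
ee_pos: [603.5, 30.5, 213.9]
orientation: [0.413, 3.114, 0.005]
ft_force: [4.1, 19.3, -3.7]
width: 41.1
grasp_force: 9.9
```

Emit:
servo_tool --pt "0 0 0 0 0.007 0 10" --pt "0 0 0 0 0.007 0 10" --pt "0 0 0 0 0.007 0 10"

```text
t: 3.52
ee_pos: [603.6, 31.0, 213.9]
orientation: [0.412, 3.114, 0.001]
ft_force: [0.7, 5.3, 2.2]
width: 40.5
grasp_force: 30.0
```

Emit:
servo_tool --pt "0 0 0 0 0 -0.05 10" --pt "0 0 0 0 0 -0.12 10" --pt "0 0 0 0 0 -0.19 10" --pt "0 0 0 0 0 -0.25 10" --pt "0 0 0 0 0 -0.28 10" --pt "0 0 0 0 0 -0.295 10" --pt "0 0 0 0 0 -0.305 10" --pt "0 0 0 0 0 -0.305 10"

```text
t: 4.53
ee_pos: [603.5, 31.0, 273.4]
orientation: [-0.412, -3.114, -0.001]
ft_force: [4.8, 5.4, -8.7]
width: 40.8
grasp_force: 30.0
```

Emit:
servo_tool --pt "0 0 0 0 0 -0.01 10" --pt "0 0 0 0 0 -0.02 10" --pt "0 0 0 0 0 -0.02 10"

```text
t: 4.9
ee_pos: [603.2, 31.0, 274.1]
orientation: [-0.412, -3.112, -0.001]
ft_force: [12.7, 6.3, -27.7]
width: 40.5
grasp_force: 30.0
```

Emit:
servo_tool --pt "0 0 0 0 0 0 87.8" --pt "0 0 0 0 0 0 87.8" --pt "0 0 0 0 0 0 87.8" --pt "0 0 0 0 0 -0.25 87.8" --pt "0 0 0 0 0 -0.35 87.8" --pt "0 0 0 0 0 -0.35 87.8"

```text
t: 5.65
ee_pos: [604.3, 30.4, 351.0]
orientation: [0.411, 3.11, 0.001]
ft_force: [0.0, 0.4, -0.4]
width: 87.6
grasp_force: 0.0
```

```bash
python3 - <<'E'
from h import *
o=ctrl.get_obs(); print(o["t"],o["ee_pos"],o["qpos"],o["width"])
im,d,X=cloud("wrist")
P=X[(X[...,2]>295)&(X[...,2]<320)&(np.hypot(X[...,0]-602,X[...,1]-31)<35)]
print(len(P),np.median(P,0).round(1),cv2.minAreaRect(P[:,:2].astype(np.float32)))
togo([625,114,330],np.radians(165));togo([625,114,330],np.radians(-15))
E
```

```text
5.65 [604.25606101  30.44220625 350.98579057] [ 3.07864555e-02  2.74015146e-01  1.54413830e+00 -2.40705152e-04
  1.31902527e+00 -1.27701242e+00] 87.6239934567589
3925 [600.5  32.  307.6] ((601.369384765625, 31.60211753845215), (41.182823181152344, 39.3207893371582), 74.28241729736328)
turn [-6.0000e-04  9.0000e-04 -1.0479e+00] shift [0.0046 0.4314 0.0962] mm [ 0.9 86.3 19.2]
turn [9.0000e-04 6.0000e-04 1.0465e+00] shift [0.0046 0.4314 0.0962] mm [ 0.9 86.3 19.2]
```

Emit:
servo_tool --pt "0 0 0.12 0 0.2 0 50" --pt "0 0 0.24 0 0.42 0 0" --pt "0 0 0.36 0 0.43 0 0" --pt "0 0 0.48 0 0.43 0 0" --pt "0 0 0.6 0 0.43 0 0" --pt "0 0 0.72 0 0.43 0 0" --pt "0 0 0.84 0 0.43 0 0" --pt "0 0 0.96 0 0.43 0 0" --pt "0 0 1 0 0.43 0 0" --pt "0 0 1 0 0.43 0 0"

```text
t: 6.95
ee_pos: [625.0, 113.5, 347.1]
orientation: [-2.423, -1.998, 0.003]
ft_force: [-0.2, -0.6, -0.2]
width: 0.3
grasp_force: 0.0
```

```bash
python3 - <<'E'
from h import *
o=ctrl.get_obs(); print(o["t"],o["ee_pos"],o["width"],o["qpos"][5])
e=np.array([.2588,.9659,0]); b=np.array([602,31,0])
for s,z in((86,200),(101,130),(101,80)): togo(b+e*s+[0,0,z],np.radians(-15))
E
```

```text
6.95 [625.04938328 113.48844697 347.07185804] 0.2855424432937124 0.35231529720528965
turn [-0.0015  0.0007  0.047 ] shift [ 0.0028 -0.0028  0.7354] mm [  0.6  -0.6 147.1]
turn [-0.0015  0.0007  0.047 ] shift [0.0779 0.0033 1.0853] mm [ 15.6   0.7 217.1]
turn [-0.0015  0.0007  0.047 ] shift [0.0781 0.0039 1.3353] mm [ 15.6   0.8 267.1]
```

Emit:
servo_tool --pt "0 0 0.047 0 0 0.3 0" --pt "0 0 0.047 0 0 0.6 0" --pt "0 0 0.047 0 0 0.74 0" --pt "0 0 0.047 0 0 0.74 0"

```text
t: 7.45
ee_pos: [623.6, 113.3, 197.5]
orientation: [-2.49, -1.911, 0.009]
ft_force: [0.2, -0.5, 0.7]
width: 0.6
grasp_force: 0.0
```

Emit:
servo_tool --pt "0 0 0 0.01 0 0.1 0" --pt "0 0 0 0.03 0 0.19 0" --pt "0 0 0 0.055 0 0.27 0" --pt "0 0 0 0.075 0 0.34 0" --pt "0 0 0 0.075 0 0.4 0" --pt "0 0 0 0.075 0 0.46 0" --pt "0 0 0 0.075 0 0.52 0" --pt "0 0 0 0.075 0 0.57 0" --pt "0 0 0 0.075 0 0.6 0" --pt "0 0 0 0.075 0 0.6 0"

```text
t: 8.7
ee_pos: [630.3, 129.1, 81.1]
orientation: [-2.493, -1.911, -0.003]
ft_force: [-0.8, 2.7, 4.8]
width: 0.6
grasp_force: 3.0
```

Emit:
servo_tool --pt "0 0 0 0 0 0.015 0" --pt "0 0 0 0 0 0.015 0" --pt "0 0 0 0.05 0 -0.3 0" --pt "0 0 0 0.05 0 -0.6 0" --pt "0 0 0 0.05 0 -0.9 0" --pt "0 0 0 0.05 0 -1 0" --pt "0 0 0 0.05 0 -1 0"

```text
t: 9.57
ee_pos: [633.1, 138.1, 282.4]
orientation: [2.492, 1.911, 0.005]
ft_force: [-0.2, -0.9, -0.2]
width: 0.4
grasp_force: 0.0
```

```bash
python3 - <<'E'
from h import *
o=ctrl.get_obs(); print(o["t"],o["ee_pos"])
a=np.radians(-15); ex=np.array([np.cos(a),np.sin(a)]);ey=np.array([-np.sin(a),np.cos(a)])
for n in("top","scene","wrist"):
    im,d,X=cloud(n); P=X[:,:, :2]-[602,31]; sx=P@ex; sy=P@ey; z=X[...,2]
    m=(np.abs(sx)<12)&(sy>50)&(sy<130)&(z>30)&(z<150)
    if m.sum()>5:
        l=cv2.fitLine(np.c_[sy[m],z[m]].astype(np.float32),2,0,.01,.01).ravel(); print(n,m.sum(),np.degrees(np.arctan(l[1]/l[0])),sy[m].max(),z[m].min(),z[m].max())
    m=(np.abs(sx)<20)&(np.abs(sy)<25)&(z>280)&(z<320); print(n,"top",np.median(z[m]) if m.any() else None, np.c_[X[m]].mean(0).round(1))
# shelf target
x=np.array([np.cos(np.radians(-19.8)),np.sin(np.radians(-19.8))]);print(x)
togo([480,-280,280],np.radians(70))
E
```

```text
9.575 [633.07155902 138.07437388 282.35296477]
top 36 -42.305088 120.82701484340662 47.48522348961181 117.41874177156485
top top 308.4252578964723 [599.1  29.5 307.7]
scene 95 -41.053932 125.76459677821218 52.20915183434995 120.66527667991785
scene top 306.6580806610788 [607.1  28.9 302.4]
wrist 1568 -41.325268 124.13221665637082 50.86085660515214 117.19054397669218
wrist top None [nan nan nan]
[ 0.94088077 -0.33873792]
turn [-2.200e-03 -7.000e-04 -9.894e-01] shift [-2.213  -0.1885 -0.0035] mm [-442.6  -37.7   -0.7]<stdin>:9: RuntimeWarning: Mean of empty slice.
  ret = um.true_divide(
```

Emit:
servo_tool --pt "0 0 -0.1 0 0 -0.25 0" --pt "0 0 -0.2 -0.1 0 -0.42 0" --pt "0 0 -0.32 -0.3 -0.05 -0.42 0" --pt "0 0 -0.44 -0.5 -0.1 -0.42 0" --pt "0 0 -0.56 -0.7 -0.15 -0.42 0" --pt "0 0 -0.68 -0.9 -0.19 -0.42 0" --pt "0 0 -0.8 -1 -0.19 -0.42 20" --pt "0 0 -0.92 -1 -0.19 -0.42 40" --pt "0 0 -0.99 -1 -0.19 -0.42 50" --pt "0 0 -0.99 -1 -0.19 -0.42 50"

```text
t: 10.98
ee_pos: [543.1, -45.5, 362.9]
orientation: [-0.546, -3.091, 0.0]
ft_force: [0.2, 0.0, 0.5]
width: 36.5
grasp_force: 0.0
```

```bash
python3 - <<'E'
from h import *
togo([470,-275,200],np.radians(70.3))
E
```

```text
turn [-0.0005 -0.002  -0.0038] shift [-0.052  -1.2025  0.8151] mm [ -10.4 -240.5  163. ]
```

Emit:
servo_tool --pt "0 0 0 -0.05 -0.3 0.1 60" --pt "0 0 0 -0.05 -0.6 0.3 60" --pt "0 0 0 -0.05 -0.9 0.55 60" --pt "0 0 0 -0.05 -1 0.8 60" --pt "0 0 0 -0.05 -1 0.81 60" --pt "0 0 0 -0.05 -1 0.81 60"

```text
t: 11.72
ee_pos: [484.4, -236.6, 201.8]
orientation: [-0.547, -3.091, -0.002]
ft_force: [-0.2, 0.4, 0.4]
width: 59.8
grasp_force: 0.0
```

Emit:
servo_tool --pt "0 0 0 0 -0.2 0 60" --pt "0 0 0 0 -0.2 0 60" --pt "0 0 0 0 -0.2 0 60"

```text
t: 12.1
ee_pos: [472.3, -273.9, 204.0]
orientation: [0.544, 3.092, -0.001]
ft_force: [-0.5, 0.1, -0.4]
width: 59.8
grasp_force: 0.0
```

```bash
python3 - <<'E'
from h import *
o=ctrl.get_obs(); print(o["t"],o["ee_pos"])
im,d,X=cloud("wrist"); np.savez("pics/w2",im=im,X=X); save(im,"pics/w2.png")
ok=np.hypot(X[...,0]-475,X[...,1]+275)<110; z=X[...,2]
for n,a,b in(("rib",68,77),("plate",81,90),("deck",3.2,8.5)):
    m=(ok&(z>a)&(z<b)).astype(np.uint8); m=cv2.morphologyEx(m,2,np.ones((3,3)))
    k,L,st,_=cv2.connectedComponentsWithStats(m); j=1+np.argmax(st[1:,4]); P=X[L==j]
    print(n,len(P),np.median(P[:,2]),cv2.minAreaRect(P[:,:2].astype(np.float32)))
E
```

```text
12.1 [ 472.27718862 -273.88597532  204.04693956]
rib 1465 72.01249944505713 ((473.21240234375, -276.61297607421875), (38.84401321411133, 75.51737213134766), 69.4435806274414)
plate 311 85.07260998083663 ((510.08251953125, -290.4085998535156), (39.204586029052734, 5.330197334289551), 69.49203491210938)
deck 7852 5.113123012082232 ((453.95648193359375, -269.0465393066406), (79.76583862304688, 125.0332260131836), 69.25455474853516)
```

View pics/w2.png

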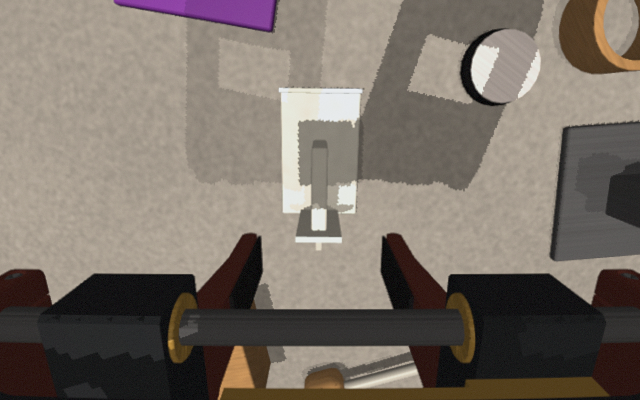

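```bash
python3 - <<'E'
from h import *
togo([470.3,-275.5,38.5],np.radians(69.4))
E
```

```text
turn [-0.      0.0011  0.008 ] shift [ 0.0068 -0.0118  0.8265] mm [  1.4  -2.4 165.3]
```

The wrist view shows the rib at (319,150–205), the plate with its claw at (319,240), and the fingers straddling the rib. I'm descending to grasp it.

Emit:
servo_tool --pt "0 0 0.008 0.007 -0.012 0.25 60" --pt "0 0 0.008 0.007 -0.012 0.5 60" --pt "0 0 0.008 0.007 -0.012 0.75 60" --pt "0 0 0.008 0.007 -0.012 0.822 60" --pt "0 0 0.008 0.007 -0.012 0.822 60" --pt "0 0 0.008 0.007 -0.012 0.822 30" --pt "0 0 0.008 0.007 -0.012 0.822 5" --pt "0 0 0.008 0.007 -0.012 0.822 5" --pt "0 0 0.008 0.007 -0.012 0.822 5" --pt "0 0 0.008 0.007 -0.012 0.822 5"

```text
t: 13.4
ee_pos: [469.1, -276.2, 38.5]
orientation: [0.563, 3.09, 0.0]
ft_force: [-0.1, 0.7, 4.9]
width: 13.8
grasp_force: 30.2
```

Emit:
servo_tool --pt "0 0 0 0 0 0 5" --pt "0 0 0 0 0 0 5"

```text
t: 13.65
ee_pos: [469.1, -276.2, 38.5]
orientation: [0.563, 3.091, 0.0]
ft_force: [0.2, 2.2, 4.8]
width: 13.5
grasp_force: 30.0
```

Emit:
servo_tool --pt "0 0 0 0 0 -0.1 5" --pt "0 0 0 0 0 -0.3 5" --pt "0 0 0 0 0 -0.55 5" --pt "0 0 0 0 0 -0.8 5" --pt "0 0 -0.02 0 0.1 -1 5" --pt "0 0 -0.04 0 0.3 -1 5" --pt "0 0 -0.065 0 0.5 -1 5" --pt "0 0 -0.065 0 0.7 -1 5" --pt "0 0 -0.065 0 0.8 -1 5" --pt "0 0 -0.065 0 0.8 -1 5"

```text
t: 14.9
ee_pos: [525.3, -125.7, 237.8]
orientation: [-0.408, -3.114, 0.0]
ft_force: [-0.2, -0.6, -3.2]
width: 13.9
grasp_force: 30.0
```

```bash
python3 - <<'E'
from h import *
o=ctrl.get_obs(); print(o["t"],o["ee_pos"],o["width"],o["ft_force"])
togo([507.2,56.7,252],np.radians(75))
E
```

```text
14.9 [ 525.31506996 -125.74851996  237.750904  ] 13.896407183374194 [-0.17431723 -0.62379402 -3.16145134]
turn [-0.0002 -0.0006  0.0008] shift [ 0.3227  0.8581 -0.0713] mm [ 64.5 171.6 -14.3]
```

Emit:
servo_tool --pt "0 0 0 0.2 0.1 -0.071 5" --pt "0 0 0 0.323 0.3 -0.071 5" --pt "0 0 0 0.323 0.5 -0.071 5" --pt "0 0 0 0.323 0.7 -0.071 5" --pt "0 0 0 0.323 0.82 -0.071 5" --pt "0 0 0 0.323 0.858 -0.071 5" --pt "0 0 0 0.323 0.858 -0.071 5" --pt "0 0 0 0.323 0.858 -0.071 5" --pt "0 0 0 0.323 0.858 -0.071 5"

```text
t: 16.02
ee_pos: [507.4, 55.1, 252.5]
orientation: [-0.413, -3.114, 0.0]
ft_force: [0.1, -0.8, -2.9]
width: 13.8
grasp_force: 30.0
```

```bash
python3 - <<'E'
from h import *
o=ctrl.get_obs(); print(o["t"],o["ee_pos"],o["width"],o["ft_force"])
togo([507.2,56.7,252],np.radians(75))
im,d,X=cloud("wrist"); np.savez("pics/w3",im=im,X=X); save(im,"pics/w3.png")
a=np.radians(-15); ex=np.array([np.cos(a),np.sin(a)]);ey=np.array([-np.sin(a),np.cos(a)])
P=X[...,:2]-o["ee_pos"][:2]; sx=P@ex; sy=P@ey; z=X[...,2]
for n,m in(("uprtop",(z>302)&(z<314)&(sx>50)&(sx<150)&(abs(sy)<40)),("platetop",(z>290)&(z<303)&(sx>25)&(sx<60)&(abs(sy)<40)),("rib",(z>277)&(z<289)&(abs(sx)<60)&(abs(sy)<30))):
    if m.sum()>8:
        Q=np.c_[sx[m],sy[m]]; print(n,m.sum(),np.median(z[m]).round(1),np.percentile(Q,[2,98],axis=0).round(1).tolist(),cv2.minAreaRect(Q.astype(np.float32)))
E
```

```text
16.025 [507.4281205   55.06506649 252.48341817] 13.75623381860374 [ 0.06799847 -0.7793059  -2.91127161]
turn [-0.0002 -0.     -0.0014] shift [0.0032 0.0076 0.0024] mm [0.6 1.5 0.5]
platetop 729 293.9 [[40.3, -11.3], [42.4, 10.2]] ((41.324363708496094, -0.5187864303588867), (22.433427810668945, 2.8122525215148926), 89.9555892944336)
rib 5468 285.9 [[-33.8, -13.0], [41.7, 12.8]] ((4.1956634521484375, -1.0684757232666016), (34.409584045410156, 77.31099700927734), 86.43092346191406)
```

View pics/w3.png

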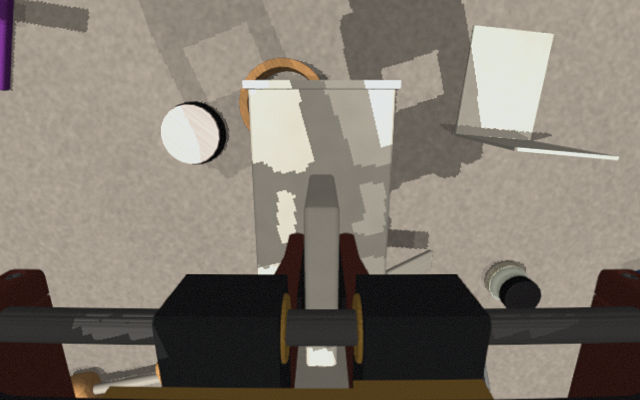

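The wrist view shows the shelf held level, rib at (320,180–270), with the deck below. Rib top is at 286, so the underside is at 214, 14 mm above home. I'll correct the lateral offset and push in.

Emit:
servo_tool --pt "0 0 0 0 0.0075 0.004 5" --pt "0 0 0 -0.05 0.0075 0.004 5" --pt "0 0 0 -0.08 0.0075 0.004 5" --pt "0 0 0 -0.1 0.0075 0.004 5" --pt "0 0 0 -0.115 0.0075 0.004 5" --pt "0 0 0 -0.13 0.0075 0.004 5" --pt "0 0 0 -0.14 0.0075 0.004 5" --pt "0 0 0 -0.14 0.0075 0.004 5"

```text
t: 17.08
ee_pos: [535.1, 50.1, 251.7]
orientation: [0.412, 3.114, -0.0]
ft_force: [0.4, -0.6, -3.2]
width: 13.9
grasp_force: 30.0
```

Emit:
servo_tool --pt "0 0 0 -0.01 -0.003 0 5" --pt "0 0 0 -0.02 -0.003 0 5" --pt "0 0 0 -0.03 -0.003 0 5" --pt "0 0 0 -0.037 -0.003 0 5" --pt "0 0 0 -0.037 -0.003 0 5"

```text
t: 17.7
ee_pos: [541.3, 47.7, 251.6]
orientation: [-0.411, -3.113, 0.0]
ft_force: [-6.0, 1.4, 1.4]
width: 14.1
grasp_force: 30.0
```

Emit:
servo_tool --pt "0 0 0 -0.007 0 0 5" --pt "0 0 0 -0.014 0 0 5" --pt "0 0 0 -0.014 0 0 5"

```text
t: 18.08
ee_pos: [542.3, 47.5, 251.6]
orientation: [-0.411, -3.109, -0.001]
ft_force: [-12.9, 3.9, 6.8]
width: 14.0
grasp_force: 30.0
```

Emit:
servo_tool --pt "0 0 0 -0.01 0 0 5" --pt "0 0 0 -0.01 0 0 5"

```text
t: 18.32
ee_pos: [542.7, 47.4, 251.4]
orientation: [-0.411, -3.106, -0.001]
ft_force: [-18.1, 5.3, 8.5]
width: 14.0
grasp_force: 30.0
```

```bash
python3 - <<'E'
from h import *
o=ctrl.get_obs(); print(o["t"],o["ee_pos"],o["ft_force"],o["moment"])
im,d,X=cloud("wrist"); np.savez("pics/w4",im=im,X=X)
a=np.radians(-15); ex=np.array([np.cos(a),np.sin(a)]);ey=np.array([-np.sin(a),np.cos(a)])
for f in("w3","w4"):
    X=np.load(f"pics/{f}.npz")["X"]; e=o["ee_pos"][:2] if f=="w4" else np.array([507.4,55.1])
    P=X[...,:2]-e; sx=P@ex; sy=P@ey; z=X[...,2]
    m=(z>270)&(z<300)&(sx>-40)&(sx<-5)&(abs(sy)<6); print(f,m.sum(),np.polyfit(sx[m],z[m],1))
im,d,X=cloud("scene"); P=X[...,:2]-[602,31.3]; sx=P@ex; sy=P@ey; z=X[...,2]
m=(z>290)&(z<320)&(abs(sx)<25)&(abs(sy)<25); print("top z",np.percentile(z[m],[50,90]) if m.any() else 0)
u,v=np.array(cv2.projectPoints(np.array([[570.,40,250]]),cv2.Rodrigues(np.array(ctrl.camera_info("scene")["R"]))[0],np.array(ctrl.camera_info("scene")["t"]),np.array(ctrl.camera_info("scene")["intrinsics"]),np.zeros(5))[0]).ravel().astype(int)
save(cv2.resize(im[v-40:v+40,u-53:u+53],(742,560),interpolation=2),"pics/s4.png")
E
```

```text
18.325 [542.66638758  47.41564877 251.40971487] [-18.10016886   5.26557989   8.46069341] [ 0.87448231  2.64029826 -0.12550593]
w3 2358 [1.59274835e-01 2.88484792e+02]
w4 2376 [1.35677722e-01 2.87162066e+02]
top z [307.90147825 310.71037535]
```

View pics/s4.png

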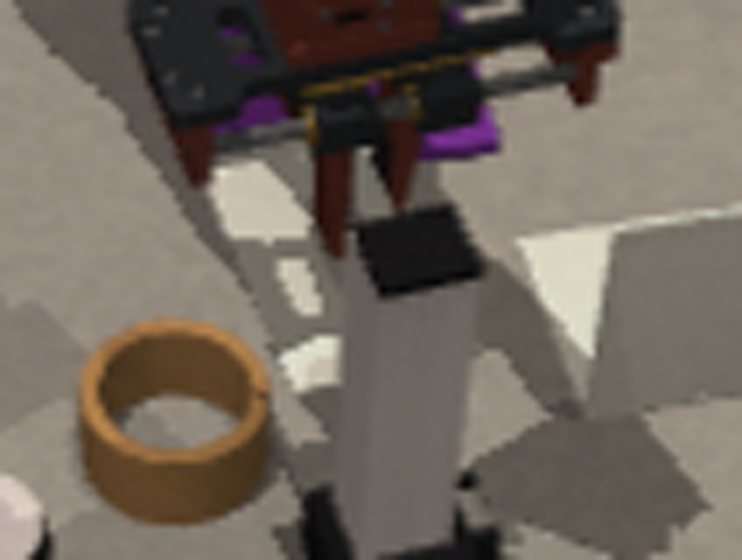

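The scene view shows the upright (cap at (418,250)) with the gripper and shelf hidden behind it at its front. I'll check the shelf's pitch properly from the saved rib points.

```bash
python3 - <<'E'
from h import *
a=np.radians(-15); ex=np.array([np.cos(a),np.sin(a)]);ey=np.array([-np.sin(a),np.cos(a)])
for f,e in(("w3",[507.4,55.1]),("w4",[542.7,47.4])):
    X=np.load(f"pics/{f}.npz")["X"]; P=X[...,:2]-np.array(e); sx=P@ex; sy=P@ey; z=X[...,2]
    m=(z>275)&(abs(sy)<5)&(z<300)
    print(f,[(q,np.median(z[m&(abs(sx-q)<2)]).round(1)) for q in(-32,-28,-24,-20,-16,-12,-8,-4,0,4,35,38,41,44)])
    dk=(z>205)&(z<230)&(abs(abs(sy)-30)<8); print([(q,np.median(z[dk&(abs(sx-q)<3)]).round(1)) for q in(-70,-60,-50,-40,-30,-20)])
E
```

```text
w3 [(-32, np.float64(285.3)), (-28, np.float64(286.0)), (-24, np.float64(286.1)), (-20, np.float64(286.2)), (-16, np.float64(286.1)), (-12, np.float64(286.3)), (-8, np.float64(286.1)), (-4, np.float64(286.2)), (0, np.float64(286.1)), (4, np.float64(286.2)), (35, np.float64(286.1)), (38, np.float64(286.1)), (41, np.float64(290.8)), (44, np.float64(291.1))]
[(-70, np.float64(219.1)), (-60, np.float64(219.2)), (-50, np.float64(219.0)), (-40, np.float64(219.0)), (-30, np.float64(219.0)), (-20, np.float64(219.1))]
w4 [(-32, np.float64(285.0)), (-28, np.float64(285.2)), (-24, np.float64(285.1)), (-20, np.float64(285.2)), (-16, np.float64(285.2)), (-12, np.float64(285.2)), (-8, np.float64(285.0)), (-4, np.float64(285.2)), (0, np.float64(285.1)), (4, np.float64(285.2)), (35, np.float64(285.3)), (38, np.float64(285.2)), (41, np.float64(290.4)), (44, np.float64(290.7))]
[(-70, np.float64(218.2)), (-60, np.float64(218.3)), (-50, np.float64(218.1)), (-40, np.float64(218.1)), (-30, np.float64(218.1)), (-20, np.float64(218.2))]
```

Emit:
servo_tool --pt "0 0 0 0.004 0 0.015 5" --pt "0 0 0 0.004 0 0.03 5" --pt "0 0 0 0.004 0 0.045 5" --pt "0 0 0 0.004 0 0.06 5" --pt "0 0 0 0.004 0 0.068 5" --pt "0 0 0 0.004 0 0.068 5"

```text
t: 19.18
ee_pos: [542.6, 47.2, 238.1]
orientation: [-0.411, -3.107, -0.0]
ft_force: [-15.6, 3.9, 10.0]
width: 14.2
grasp_force: 30.0
```

Emit:
servo_tool --pt "0 0 0 0.005 0 0.006 5" --pt "0 0 0 0.005 0 0.01 5" --pt "0 0 0 0.005 0 0.01 5"

```text
t: 19.55
ee_pos: [542.5, 47.2, 237.9]
orientation: [-0.412, -3.11, -0.0]
ft_force: [-18.3, 2.5, 21.6]
width: 14.3
grasp_force: 30.0
```

```bash
python3 - <<'E'
from h import *
o=ctrl.get_obs(); print(o["ee_pos"],o["ft_force"])
a=np.radians(-15); ex=np.array([np.cos(a),np.sin(a)]);ey=np.array([-np.sin(a),np.cos(a)])
im,d,X=cloud("wrist"); P=X[...,:2]-o["ee_pos"][:2]; sx=P@ex; sy=P@ey; z=X[...,2]
m=(z>255)&(abs(sy)<5)&(z<300); print([(q,np.median(z[m&(abs(sx-q)<2)]).round(1)) for q in(-28,-16,-4,38)])
im,d,X=cloud("scene"); P=X[...,:2]-[602,31.3]; sx=P@ex; sy=P@ey; z=X[...,2]
m=(z>290)&(z<320)&(abs(sx)<25)&(abs(sy)<25); print("top z",np.percentile(z[m],[50,90]))
E
```

```text
[542.53902687  47.23646184 237.85871963] [-18.28176646   2.48208404  21.59836895]
[(-28, np.float64(271.6)), (-16, np.float64(271.6)), (-4, np.float64(271.7)), (38, np.float64(271.8))]
top z [307.42411243 310.26743845]
```

Emit:
servo_tool --pt "0 0 0 0.01 0 -0.006 5" --pt "0 0 0 0.01 0 -0.006 30" --pt "0 0 0 0.01 0 -0.006 50" --pt "0 0 0 0.01 0 -0.006 50" --pt "0 0 0 0.02 0 -0.15 50" --pt "0 0 0 0.02 0 -0.4 50" --pt "0 0 0 0.1 0 -0.6 50" --pt "0 0 0 0.1 0 -0.6 50"

```text
t: 20.65
ee_pos: [526.9, 52.3, 359.5]
orientation: [0.41, 3.108, 0.002]
ft_force: [-0.0, -0.4, 0.5]
width: 50.1
grasp_force: 0.0
```

```bash
python3 - <<'E'
from h import *
o=ctrl.get_obs(); print(o["t"],o["ee_pos"],o["ft_force"])
a=np.radians(-15); ex=np.array([np.cos(a),np.sin(a)]);ey=np.array([-np.sin(a),np.cos(a)])
im,d,X=cloud("wrist"); save(im[:,120:520],"pics/w5.png"); P=X[...,:2]-[602,31.3]; sx=P@ex; sy=P@ey; z=X[...,2]
m=(z>255)&(abs(sy)<5)&(z<278); print("rib",[(q,np.median(z[m&(abs(sx-q)<2)]).round(1)) for q in(-90,-80,-70,-50,-30)])
m=(z>280)&(z<290)&(abs(sy)<25)&(sx<-12); print("plate top",m.sum(),np.percentile(sx[m],[2,98]),np.percentile(sy[m],[2,98]))
m=(z>286)&(z<300)&(abs(sy)<8)&(sx<-17)&(sx>-30); print("catch",m.sum(),np.percentile(sx[m],[2,50]) if m.any() else 0)
m=(z>302)&(z<316)&(abs(sy)<30)&(abs(sx)<30); print("top",cv2.minAreaRect(np.c_[sx[m],sy[m]].astype(np.float32)),np.median(z[m]))
E
```

```text
20.65 [526.86735682  52.33684539 359.50590037] [-0.02757163 -0.44379136  0.5447614 ]
rib [(-90, np.float64(269.2)), (-80, np.float64(269.5)), (-70, np.float64(269.7)), (-50, np.float64(270.7)), (-30, np.float64(271.4))]
plate top 684 [-24.33067769 -15.13811939] [-19.34470772  19.29252234]
catch 188 [-21.1609678  -19.42052025]
top ((-13.934440612792969, 0.34017181396484375), (40.926063537597656, 6.5481109619140625), 89.70846557617188) 307.1313922266909
```

View pics/w5.png

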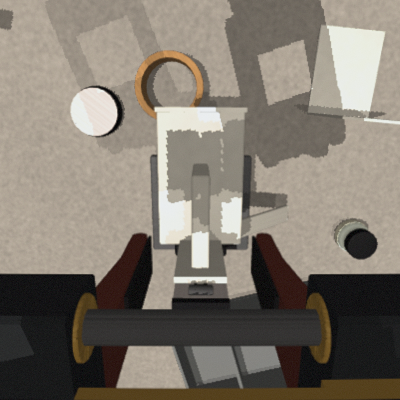

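The shelf hangs at home with about 0.04 rad of sag. The catch at (202,288) stands out roughly 4 mm over the plate, and the gripper is clear, so I'm handing in.

```bash
python3 -c "
from workcell import ctrl
print(ctrl.close_job())"
```

```text
the job is handed in; nothing more can be done
None
```

I handed the job in at about 21 s: the upright is up at its stop, the lever is clamped, and the shelf hangs in both slots with the catch measured out by about 4 mm; `close_job()` returned no verdict.

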